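Sort full from empty solder canisters by weight and shut the stock case

ROBOT

A 6-joint arm with a two-finger parallel gripper is mounted at the origin on a cart in front of the work surface, level with it; the furniture and walls round the work are solid. World frame = base frame: x ahead of the robot, y to its left, z up, the work surface at z = 0. Lengths are in m, angles in rad, forces in N, time in s.
With the tool pointing down it reaches from about 0.3 to 0.85 m from the base axis. Payload 5.4 kg.
Tool frame: the origin (TCP) lies at the very end of the fingers, on their centre line; the grasp point (between the pads) lies 19 mm behind it; z points along the fingers, y is the line along which they close (so a half turn about z gives the same grasp; the last joint's range is limited). The gripper opens to 85 mm and grips with 20 to 120 N. Pads are 22 mm wide; open, the fingers measure 114 mm over their backs; the gripper's body (76 mm by 85 mm) begins 54 mm behind the grasp point. The pads swing forward as they close: fully open they stand 13 mm farther back than shut.
Start: joints at [-1.346, 0.158, 1.597, -0, 1.386, -0.21], TCP at [0.242, -0.521, 0.231] pointing down, gripper open.
Joint ranges: [-2.91, 2.91], [-0.94, 2.29], [0.18, 2.7], [-1.29, 4.43], [0.17, 2.64], [-3, 3]. Speed limits (rad/s): [2.57, 2.57, 3.14, 3.14, 3.14, 3.14].

INTERFACE

Orientations are given as a 3x3 rotation matrix whose columns are the frame's x, y, z axes.
In Python, from cell import readout, viewer, finish_job gives the robot as it stands.
- The arm moves only by the shell command python3 -m inch 'ROWS'. ROWS is JSON, a list of rows, each an object of numbers: "fingers": the opening, from 0 (shut) to 1 (fully open); "dx", "dy", "dz": the shift along the tool's x, y, z in cm; "spin": the turn about the tool's z in degrees. In form: [{"fingers": .., "dx": .., "dy": .., "dz": .., "spin": ..}, ...]. A call has 1 to 5 rows; each row shifts and turns the commanded pose from where the row before left it, along the tool's axes as they then stand; what a row does not reach is not made up. A row lasts 1/8 s, in which the tool goes at most 62.5 mm and 10.7 degrees, less where a joint would pass 70% of its speed; a pose out of reach is approached as far as the arm can. A call with a gripper value outside its range is refused whole. The fingers move at their own pace and stop on an object; the grip force is fixed at half the most. Time passes only in rows, so rows that do not move let the fingers close. It gives the time, the measured TCP pose, the force, the opening and the grip force at its end, in the units of the state.
- readout.get_obs(): the state, without advancing time (a new reading comes with each control period).
- viewer.grab_frame(name): name is "scene" or "top" or "wrist"; returns the picture (420x560x3 uint8, red, green, blue); there is no depth.
- viewer.camera_info(name): a dict with "mtx" (3x3 intrinsics, pixels), "pose" (4x4, takes a point from camera to world coordinates); the wrist camera has in their place "mount" (4x4, takes a point from camera to tool coordinates, whose origin is the TCP and whose axes are the flange's). Camera axes: x right, y up, looking along -z (the intrinsics and any distortion apply to the point x, -y, -z); pixel columns grow to the right and rows downward; lengths in m; the calibration is good to about 2 mm. A picture is of the moment at which its call begins: read the wrist's pose just before it. camera_info takes no time and is no camera call.
- finish_job(): hands the job in; it is judged then, once.
The state is a dict: "t": time; "joint_positions": joint angles; "qvel": joint speeds; "effort": joint torques, N m; "position": TCP position; "orientation": TCP orientation; "wrist_force": force on the tool from outside, world axes, zero at the start; "ft_torque": the same for the moment, N m; "gripper_width": finger opening in m; "gripper_force": force on a finger pad.
Only numpy, scipy, OpenCV 4.12 (cv2) and the standard library are available. Lean on these libraries where they do the work, as an engineer would, in place of code of your own. Each camera call takes 0.05 s, during which the arm holds its last target. There are 200 camera calls.

TASK

The three closed canisters look alike, but some are full and some are empty: lift each to feel its weight, then stand every full one in the black storage case and every empty one in the red tray, keeping them upright. When all three are sorted, swing the yellow lid of the case fully shut, let go, and leave the amber tape roll, the solder reel and the blue USB tester where they are.

Things in the scene. Friction and masses are not known exactly. Their poses are not given: they have to be found in the camera images.
- can_a_mid (a point): one of three closed canisters that look exactly alike: an upright round can, aluminium below, orange ribbed screw cap on top, 40 mm in diameter, 50 mm tall. This point is its centre, 25 mm above its underside (z axis up). A full one weighs 210 to 290 g, an empty one about 60 g; one or two of the three are full, and neither name nor place tells which. The filling has about 1 mm of play inside.
- can_b_mid (a point): one of three closed canisters that look exactly alike: an upright round can, aluminium below, orange ribbed screw cap on top, 40 mm in diameter, 50 mm tall. This point is its centre, 25 mm above its underside (z axis up). A full one weighs 210 to 290 g, an empty one about 60 g; one or two of the three are full, and neither name nor place tells which. The filling has about 1 mm of play inside.
- can_c_mid (a point): one of three closed canisters that look exactly alike: an upright round can, aluminium below, orange ribbed screw cap on top, 40 mm in diameter, 50 mm tall. This point is its centre, 25 mm above its underside (z axis up). A full one weighs 210 to 290 g, an empty one about 60 g; one or two of the three are full, and neither name nor place tells which. The filling has about 1 mm of play inside.
- can_a: the same canister's body (see its centre point): origin at the centre of its underside, z along its axis, up
- can_b: the same canister's body (see its centre point): origin at the centre of its underside, z along its axis, up
- can_c: the same canister's body (see its centre point): origin at the centre of its underside, z along its axis, up
- case: black storage case for full canisters, fixed to the bench, 140 mm (its x) by 150 mm (its y) by 62 mm high, walls and floor 5 mm thick, open at the top while its yellow lid stands open; room for two canisters side by side along its y. Origin at the centre of its underside; +x points to the hinged side, which stands to the left of the robot
- lid (a joint): the case's yellow lid, a plate 140 by 150 by 7 mm, 0.12 kg, hinged along the top of the case's +x wall; angle in rad, 0 shut (flat on the case), 1.57 upright, starts open and leaning outward at 1.75 to 2.0, stop at 2.1. The hinge is stiff (about 0.13 N m): the lid stays where it is left, and is pushed over with about 2 N near its free edge
- lid_hinge (a point): middle of the lid's hinge line, which lies along the case's y axis, at the height of the case's rim
- lid_edge (a point): middle of the lid's free edge, on its outer face (the upper face when shut), 140 mm from the hinge line; moves with the lid
- tray: shallow red open tray for empty canisters, fixed to the bench, 110 mm (its x) by 130 mm (its y) by 42 mm high, walls 4 mm thick, inner floor 16 mm above the bench. Origin at the centre of its underside, z up; room for two canisters side by side along its y
- tape_amber: roll of amber tape lying flat, 78 mm in diameter, 20 mm high; origin at the centre of its underside; bystander, leave alone
- solder_spool: reel of solder standing on its flange, 51 mm in diameter, 38 mm high; origin at the centre of its underside; bystander, leave alone
- usb_tester: small blue USB tester lying flat, 30 x 77 x 12 mm; origin at the centre of its underside; bystander, leave alone

How it is judged:
By the outcome, as a careful person would: the job done as asked, in the order asked, and still so for the second after the job is handed in, with the robot touching nothing.
It also fails if it takes over 72 s, if anything falls off the work surface, if the arm or the gripper's body presses on something with over 40 N, if the wrist force passes 120 N, or if a joint passes its speed limit or range.

## Working session

There is one attempt and no reset: what is moved stays moved. The work goes in short steps, Python scripts to look and compute and a shell command to move; the robot and the scene stay as the last step left them, time stands still between calls to the robot, and variables do not carry over. Pictures are saved under pics/ and viewed, at most 10 in all, crops included, and the job is handed in when it is done.

```bash
ls; mkdir -p pics
python3 - <<'E'
from cell import readout, viewer
import cv2
o=readout.get_obs();print(o)
for n in("scene","top"):
    cv2.imwrite(f"pics/{n}0.png",viewer.grab_frame(n)[:,:,::-1]); c=viewer.camera_info(n);print(n,c)
print(viewer.camera_info("wrist"))
E
```

```text
pics
{'t': 0.0, 'joint_positions': array([-1.34608993e+00,  1.59070097e-01,  1.59824345e+00,  4.24035898e-06,
        1.38624490e+00, -2.10081787e-01]), 'qvel': array([ 5.09228387e-04, -1.01605182e-04,  3.60142154e-04,  1.11306647e-04,
       -7.30938297e-04, -3.25328852e-05]), 'effort': array([ 1.64072404e-03, -3.95995295e+01, -3.31432593e+01, -1.02155841e-06,
        8.44861701e-03,  2.23343750e-05]), 'position': array([ 0.24205109, -0.52088891,  0.23029949]), 'orientation': array([[ 9.06959703e-01,  4.21217175e-01, -4.33953832e-04],
       [ 4.21217195e-01, -9.06957771e-01,  1.91729698e-03],
       [ 4.14020617e-04, -1.92169991e-03, -9.99998068e-01]]), 'wrist_force': array([-0.36203299,  0.27254909,  0.60571234]), 'ft_torque': array([-0.01741888, -0.04818446, -0.01563571]), 'gripper_force': 0.0, 'gripper_width': 0.08530352605106035}
scene {'mtx': array([[497.91662891,   0.        , 277.84673577],
       [  0.        , 497.91662891, 197.87527245],
       [  0.        ,   0.        ,   1.        ]]), 'pose': array([[-0.90941206,  0.30677924, -0.28081347,  0.15631369],
       [-0.415
[... 501 characters left out ...]
12112885e-01],
       [-6.20837045e-04,  1.08823601e-01,  9.94060883e-01,
         1.59185530e+00],
       [ 0.00000000e+00,  0.00000000e+00,  0.00000000e+00,
         1.00000000e+00]])}
{'mtx': array([[348.46848259,   0.        , 284.60369748],
       [  0.        , 348.46848259, 200.95322041],
       [  0.        ,   0.        ,   1.        ]]), 'mount': array([[ 5.20393564e-05,  9.53530117e-01,  3.01297714e-01,
         7.70887939e-02],
       [ 9.99999966e-01,  2.68420760e-05, -2.57665687e-04,
        -1.36852758e-03],
       [-2.53779449e-04,  3.01297718e-01, -9.53530084e-01,
        -1.43451047e-01],
       [ 0.00000000e+00,  0.00000000e+00,  0.00000000e+00,
         1.00000000e+00]])}
```

View pics/top0.png

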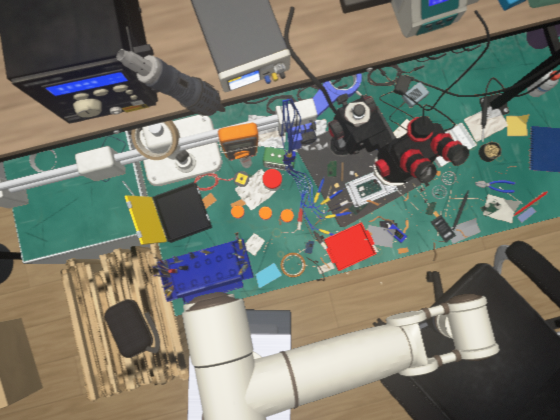

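View pics/scene0.png

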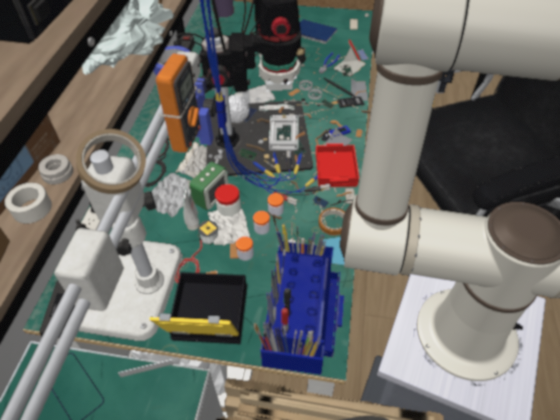

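Top view: orange caps at about (237,211), (265,213) and (287,215), the black case at (180,213) with its yellow lid at (143,218), the red tray at (348,247) and the amber tape at (293,264). A blue toolbox with upright tools sits at (205,270), a red jar at (271,178), and a lamp rail crosses above. The scene view agrees.

```bash
cat > h.py <<'E'
import numpy as np, cv2
from cell import readout, viewer
def cam(n,o=None):
    c=viewer.camera_info(n); K=c["mtx"]
    if n=="wrist":
        o=o or readout.get_obs(); T=np.eye(4);T[:3,:3]=o["orientation"];T[:3,3]=o["position"]; P=T@c["mount"]
    else: P=c["pose"]
    return K,P
def ray(KP,u,v):
    K,P=KP; d=np.array([(u-K[0,2])/K[0,0],-(v-K[1,2])/K[1,1],-1.]); return P[:3,3],P[:3,:3]@d
def onz(KP,u,v,z):
    o,d=ray(KP,u,v); return o+d*(z-o[2])/d[2]
def tri(r1,r2):
    A=[];b=[]
    A=np.stack([r1[1],-r2[1]],1); s=np.linalg.lstsq(A,r2[0]-r1[0],rcond=None)[0]
    p=r1[0]+s[0]*r1[1];q=r2[0]+s[1]*r2[1]; return (p+q)/2,np.linalg.norm(p-q)
def proj(KP,X):
    K,P=KP; p=P[:3,:3].T@(np.asarray(X)-P[:3,3]); return K[0,0]*p[0]/-p[2]+K[0,2], K[1,1]*-p[1]/-p[2]+K[1,2]
def blobs(img,lo,hi,amin=30):
    m=cv2.inRange(cv2.cvtColor(img,cv2.COLOR_RGB2HSV),lo,hi)
    n,l,s,c=cv2.connectedComponentsWithStats(m); 
    return [(c[i],s[i],(l==i).astype(np.uint8)) for i in range(1,n) if s[i][4]>=amin]
E
python3 - <<'E'
from h import *
np.set_printoptions(precision=3,suppress=True)
I={n:cv2.imread(f"pics/{n}0.png")[:,:,::-1].copy() for n in("top","scene")}
C={n:cam(n) for n in I}
for nm,lo,hi in(("orange",(7,150,120),(14,255,255)),("red",(0,180,120),(4,255,255)),("yellow",(22,150,100),(30,255,255)),("black",(0,0,0),(180,255,40))):
  for n in I:
    for c,s,m in blobs(I[n],lo,hi,60 if nm!="black" else 500):
        if n=="top":
            k=cv2.findContours(m,0,2)[0][0]; r=cv2.boxPoints(cv2.minAreaRect(k))
            z=.05 if nm=="orange" else .042 if nm=="red" else .06
            if r[:,1].max()<330 : print(nm,n,c,s[4],onz(C[n],*c,z),"corners",*(onz(C[n],*p,z)[:2] for p in r) if nm!="orange" else [])
        else: print(nm,n,c,s[4])
E
python3 - <<'E'
import cv2
i=cv2.imread("pics/top0.png")[70:300,110:410];cv2.imwrite("pics/c1.png",cv2.resize(i,(780,598),interpolation=2))
E
```

```text
orange top [239.864 134.795] 132 [0.781 0.009 0.05 ] corners
orange top [241.098 154.012] 82 [0.719 0.004 0.05 ] corners
orange scene [169.112  82.74 ] 908
orange scene [192.379 115.697] 145
orange scene [175.624 134.388] 428
orange scene [275.569 199.081] 160
orange scene [261.123 217.337] 163
orange scene [243.678 243.667] 177
red top [271.961 178.298] 258 [ 0.643 -0.095  0.042] corners [ 0.673 -0.069] [ 0.673 -0.121] [ 0.615 -0.121] [ 0.614 -0.07 ]
red top [349.638 246.269] 1446 [ 0.429 -0.342  0.042] corners [ 0.448 -0.256] [ 0.508 -0.386] [ 0.411 -0.43 ] [ 0.351 -0.301]
red scene [336.823 165.332] 1478
red scene [226.329 193.718] 347
yellow top [240.87  178.348] 69 [0.638 0.003 0.06 ] corners [0.63 0.02] [0.656 0.01 ] [ 0.647 -0.015] [ 0.621 -0.005]
yellow top [145.84  219.354] 1177 [0.505 0.297 0.06 ] corners [0.577 0.368] [0.604 0.294] [0.439 0.231] [0.413 0.304]
yellow scene [207.618 227.824] 68
yellow scene [196.835 325.621] 959
black top [128.517  20.405] 933 [1.157 0.38  0.06 ] corners [1.227 0.435] [1.244 0.36 ] [1.072 0.32 ] [1.056 0.393]
black top [513.179  62.838] 1554 [ 1.027 -0.871  0.06 ] corners [ 1.016 -0.442] [ 1.178 -1.026] [ 0.948 -1.071] [ 0.791 -0.495]
black top [57.413 89.297] 1052 [0.922 0.598 0.06 ] corners [0.941 0.737] [1.018 0.402] [0.881 0.369] [0.806 0.701]
black top [378.277 156.54 ] 548 [ 0.713 -0.431  0.06 ] corners [ 0.742 -0.317] [ 0.816 -0.367] [ 0.687 -0.55 ] [ 0.615 -0.5  ]
black top [539.638 272.897] 1170 [ 0.353 -0.925  0.06 ] corners [ 0.414 -0.816] [ 0.47  -0.872] [ 0.306 -1.035] [ 0.252 -0.979]
black scene [26.683 17.856] 2092
black scene [54.565 87.323] 3342
black scene [260.301  42.383] 3489
black scene [140.951  83.496] 617
black scene [499.294 146.212] 14349
black scene [434.425 188.674] 586
black scene [ 38.443 264.066] 1475
black scene [210.601 301.405] 3342
```

View pics/c1.png

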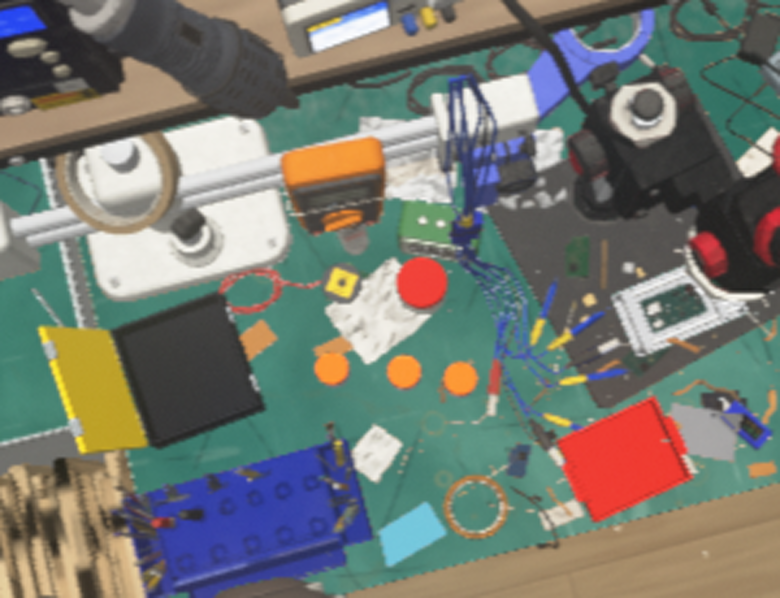

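The crop shows the case rim corners at roughly crop (115,325), (222,293), (263,408) and (160,447). The lid's free edge runs (40,325)–(78,450). The solder reel is the red disc at (421,282), and the USB tester is the blue item at (745,425), just right of the tray.

Run:
```python
from h import *
np.set_printoptions(precision=3,suppress=True)
I={n:cv2.imread(f"pics/{n}0.png")[:,:,::-1].copy() for n in("top","scene")}
C={n:cam(n) for n in I}
t=[c for c,s,m in blobs(I["top"],(5,150,120),(20,255,255)) if 190<c[1]<235 and 220<c[0]<300]
sc=[(243.7,243.7),(261.1,217.3),(275.6,199.1)]
for c in t: print("can",c,onz(C["top"],*c,.05),[ (p,round(e,4)) for p,e in [tri(ray(C["top"],*c),ray(C["scene"],*s)) for s in sc] if e<.02])
for nm,a,b in(("clamp",(95,163),(92,265)),("ring",(155,140),(112,160)),("redjar",(271.9,178.3),(227,193)),("ornmeter",(238,137),(177,90))): print(nm,tri(ray(C["top"],*a),ray(C["scene"],*b)))
f=lambda q:(q[0]/2.6+110,q[1]/2.6+70)
for q in((115,325),(222,293),(263,408),(160,447)): print("case",onz(C["top"],*f(q),.062)[:2],onz(C["top"],*f(q),0)[:2])
for q in((40,325),(78,450)): print("lid edge z.195",onz(C["top"],*f(q),.195))
for q in((560,436),(652,397),(692,475),(595,520)): print("tray",onz(C["top"],*f(q),.042)[:2])
for q in((475,506),): print("tape",onz(C["top"],*f(q),.02)[:2])
for q in((330,430),(355,505),(350,575)): print("bluebox",onz(C["top"],*f(q),.08)[:2])
# scene corners of case, lid
i=I["scene"][230:360,130:360,::-1];cv2.imwrite("pics/c2.png",cv2.resize(i,(800,452),interpolation=2))
```

```text
can [237.09 210.85] [0.536 0.013 0.05 ] [(array([0.536, 0.013, 0.044]), np.float64(0.0027))]
can [265.024 212.457] [ 0.532 -0.075  0.05 ] [(array([ 0.531, -0.075,  0.046]), np.float64(0.0023))]
can [286.643 215.206] [ 0.524 -0.143  0.05 ] [(array([ 0.523, -0.143,  0.047]), np.float64(0.0027))]
clamp (array([0.613, 0.345, 0.369]), np.float64(0.010424668997910296))
ring (array([0.664, 0.185, 0.432]), np.float64(0.0050822298370838135))
redjar (array([ 0.637, -0.096,  0.068]), np.float64(0.0018560962920702677))
ornmeter (array([ 0.668, -0.018,  0.436]), np.float64(0.005186700989884241))
case [0.582 0.273] [0.591 0.289]
case [0.622 0.145] [0.633 0.156]
case [0.483 0.092] [0.488 0.1  ]
case [0.435 0.214] [0.438 0.227]
lid edge z.195 [0.562 0.322 0.195]
lid edge z.195 [0.425 0.275 0.195]
tray [ 0.455 -0.266]
tray [ 0.504 -0.377]
tray [ 0.41  -0.425]
tray [ 0.355 -0.308]
tape [ 0.37  -0.164]
bluebox [0.457 0.01 ]
bluebox [ 0.369 -0.021]
bluebox [ 0.288 -0.017]
```

View pics/c2.png

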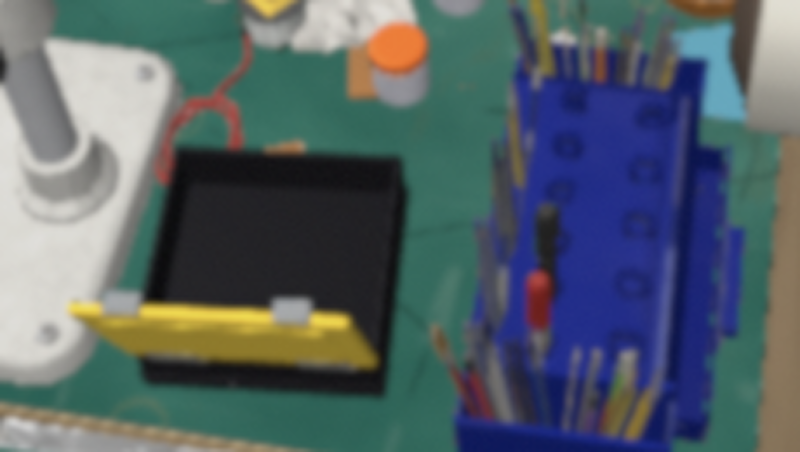

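```bash
python3 -m inch '[{"dx":5.25,"dy":-2.78},{"dx":5.25,"dy":-2.78},{"dx":5.25,"dy":-2.78},{"dx":5.25,"dy":-2.78},{"dx":5.25,"dy":-2.78}]'; python3 -m inch '[{"dx":5.25,"dy":-2.78},{"dx":5.25,"dy":-2.78},{"dx":5.25,"dy":-2.78},{"spin":-10.5},{"spin":-10.5}]';python3 -m inch '[{"spin":-10.5},{"spin":-10.5},{"spin":-10.5},{"spin":-10.5},{"spin":-2}]'
```

```text
validation failed for argument at $[0]...
validation failed for argument at $[0]...
validation failed for argument at $[0]...
```

```bash
python3 -m inch '[{"fingers":1,"dx":5.25,"dy":-2.78,"dz":0,"spin":0},{"fingers":1,"dx":5.25,"dy":-2.78,"dz":0,"spin":0},{"fingers":1,"dx":5.25,"dy":-2.78,"dz":0,"spin":0},{"fingers":1,"dx":5.25,"dy":-2.78,"dz":0,"spin":0},{"fingers":1,"dx":5.25,"dy":-2.78,"dz":0,"spin":0}]'; python3 -m inch '[{"fingers":1,"dx":5.25,"dy":-2.78,"dz":0,"spin":0},{"fingers":1,"dx":5.25,"dy":-2.78,"dz":0,"spin":0},{"fingers":1,"dx":5.25,"dy":-2.78,"dz":0,"spin":0},{"fingers":1,"dx":0,"dy":0,"dz":0,"spin":-10.5},{"fingers":1,"dx":0,"dy":0,"dz":0,"spin":-10.5}]'
```

```text
t: 0.72
position: [0.4224, -0.283, 0.231]
orientation: [[0.907, 0.421, -0.0], [0.421, -0.907, 0.0], [-0.0, -0.0, -1.0]]
wrist_force: [1.1, -1.1, 0.1]
gripper_width: 0.0858
gripper_force: 0.0
t: 1.35
position: [0.5295, -0.1417, 0.2306]
orientation: [[0.69, 0.724, -0.001], [0.724, -0.69, 0.0], [-0.0, -0.001, -1.0]]
wrist_force: [0.0, 0.7, -0.6]
gripper_width: 0.0855
gripper_force: 0.0
```

```bash
python3 -m inch '[{"fingers":1,"dx":0,"dy":0,"dz":0,"spin":-10.6},{"fingers":1,"dx":0,"dy":0,"dz":0,"spin":-10.6},{"fingers":1,"dx":0,"dy":0,"dz":0,"spin":-10.6},{"fingers":1,"dx":0,"dy":0,"dz":0,"spin":-10.6},{"fingers":1,"dx":0,"dy":0,"dz":0,"spin":-1.2}]'
python3 - <<'E'
from h import *
np.set_printoptions(precision=4,suppress=True)
o=readout.get_obs(); C=cam("wrist",o); im=viewer.grab_frame("wrist"); cv2.imwrite("pics/w1.png",im[:,:,::-1])
print(o["position"],o["orientation"][:,0],o["wrist_force"])
for c,s,m in blobs(im,(5,150,100),(20,255,255),150):
    k=max(cv2.findContours(m,0,2)[0],key=len);(e,r)=cv2.minEnclosingCircle(k);print(e,r,s[4],onz(C,*e,.05))
E
```

```text
t: 1.98
position: [0.5292, -0.1427, 0.2308]
orientation: [[0.009, 1.0, -0.001], [1.0, -0.009, 0.0], [0.0, -0.001, -1.0]]
wrist_force: [-0.3, 0.3, 0.6]
gripper_width: 0.0856
gripper_force: 0.0
[ 0.5292 -0.1427  0.2308] [0.0094 1.     0.0004] [-0.343   0.3232  0.6338]
(291.0, 1.5) 22.051176071166992 619 [0.5352 0.0059 0.05  ]
(288.0, 101.0) 22.561126708984375 1547 [ 0.5322 -0.0732  0.05  ]
(143.5, 181.5) 35.41902160644531 570 [ 0.3932 -0.1461  0.05  ]
(280.4285583496094, 175.14285278320312) 20.603261947631836 1311 [ 0.5246 -0.1411  0.05  ]
```

View pics/w1.png

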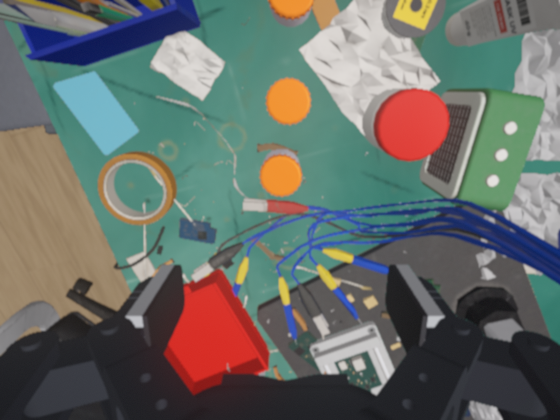

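```bash
python3 -m inch '[{"fingers":1,"dx":0.1,"dy":-0.5,"dz":6,"spin":0},{"fingers":1,"dx":0,"dy":0,"dz":6,"spin":0},{"fingers":1,"dx":0,"dy":0,"dz":6,"spin":0},{"fingers":1,"dx":0,"dy":0,"dz":3,"spin":0},{"fingers":0,"dx":0,"dy":0,"dz":0,"spin":0}]'; python3 -m inch '[{"fingers":0,"dx":0,"dy":0,"dz":0,"spin":0},{"fingers":0,"dx":0,"dy":0,"dz":0,"spin":0},{"fingers":0,"dx":0,"dy":0,"dz":0,"spin":0},{"fingers":0,"dx":0,"dy":0,"dz":0,"spin":0},{"fingers":0,"dx":0,"dy":0,"dz":0,"spin":0}]'
```

```text
t: 2.65
position: [0.522, -0.1406, 0.0186]
orientation: [[0.011, 1.0, -0.006], [1.0, -0.011, 0.003], [0.003, -0.006, -1.0]]
wrist_force: [0.3, -0.0, 0.2]
gripper_width: 0.0696
gripper_force: 0.0
t: 3.28
position: [0.5263, -0.1428, 0.0239]
orientation: [[0.009, 1.0, 0.004], [1.0, -0.009, -0.002], [-0.002, 0.004, -1.0]]
wrist_force: [-1.4, -0.2, 7.4]
gripper_width: 0.0384
gripper_force: 61.0
```

```bash
python3 -m inch '[{"fingers":0,"dx":0,"dy":0,"dz":-2,"spin":0},{"fingers":0,"dx":0,"dy":0,"dz":-3,"spin":0},{"fingers":0,"dx":0,"dy":0,"dz":-3,"spin":0},{"fingers":0,"dx":0,"dy":0,"dz":0,"spin":0},{"fingers":0,"dx":0,"dy":0,"dz":0,"spin":0}]'; for i in 1 2 3 4; do python3 -m inch '[{"fingers":0,"dx":0,"dy":0,"dz":0,"spin":0}]' | egrep 'wrist|pos|width'; done
```

```text
t: 3.9
position: [0.5237, -0.1415, 0.1003]
orientation: [[0.009, 1.0, -0.001], [1.0, -0.009, 0.001], [0.001, -0.001, -1.0]]
wrist_force: [-0.4, 0.5, -2.8]
gripper_width: 0.0386
gripper_force: 61.4
position: [0.5232, -0.1412, 0.0995]
wrist_force: [-0.5, -0.3, -3.6]
gripper_width: 0.0385
position: [0.5237, -0.1415, 0.1001]
wrist_force: [0.5, 0.4, -2.2]
gripper_width: 0.0389
position: [0.5241, -0.1417, 0.1007]
wrist_force: [-0.3, 0.5, -2.8]
gripper_width: 0.0387
position: [0.5244, -0.1418, 0.1011]
wrist_force: [0.2, 0.6, -2.1]
gripper_width: 0.0381
```

```bash
python3 -m inch '[{"fingers":0,"dx":0,"dy":0,"dz":-5,"spin":0},{"fingers":0,"dx":5.5,"dy":0,"dz":-2,"spin":0},{"fingers":0,"dx":5.5,"dy":0,"dz":-1,"spin":0},{"fingers":0,"dx":5.5,"dy":0,"dz":0,"spin":0},{"fingers":0,"dx":3.5,"dy":0,"dz":0,"spin":0}]'
python3 - <<'E'
from h import *
np.set_printoptions(precision=4,suppress=True)
o=readout.get_obs(); C=cam("wrist",o); im=viewer.grab_frame("wrist"); cv2.imwrite("pics/w2.png",im[:,:,::-1])
print(o["position"],o["orientation"][:,0],o["qvel"].max())
np.savez("w2.npz",K=C[0],P=C[1])
E
```

```text
t: 5.03
position: [0.5259, 0.0605, 0.1816]
orientation: [[0.007, 1.0, 0.001], [1.0, -0.007, 0.0], [0.0, 0.001, -1.0]]
wrist_force: [1.0, 0.3, -2.7]
gripper_width: 0.0382
gripper_force: 61.9
[0.5259 0.0605 0.1816] [0.0069 1.     0.0003] 0.523546315034945
```

View pics/w2.png

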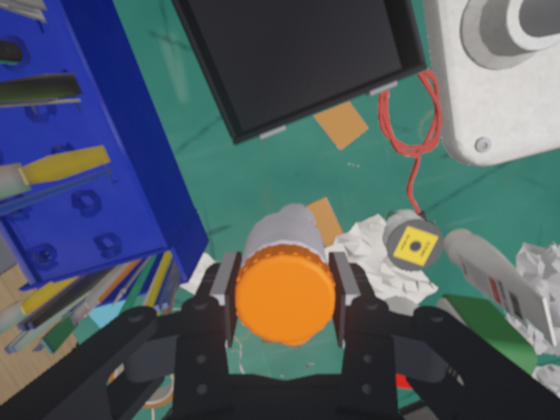

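Case's near (−x) wall: rim corners at about (236,140) and (426,70), with the left side wall running up to (175,0).

Run:
```python
from h import *
np.set_printoptions(precision=4,suppress=True)
d=np.load("w2.npz");C=(d["K"],d["P"])
im=cv2.imread("pics/w2.png"); g=cv2.cvtColor(im,cv2.COLOR_BGR2HSV)
m=((g[:,:,2]<75)&(g[:,:,1]<110)).astype(np.uint8); m[170:]=0; m[:,440:]=0;m[:,:165]=0
m=cv2.morphologyEx(m,cv2.MORPH_OPEN,np.ones((5,5)))
n,l,s,c=cv2.connectedComponentsWithStats(m); i=1+s[1:,4].argmax(); k=max(cv2.findContours((l==i).astype(np.uint8),0,2)[0],key=len)
a=cv2.approxPolyDP(cv2.convexHull(k),4,True)[:,0]; print(s[i])
for p in a: print(p,onz(C,*p,.062)[:2])
for p in((236,140),(426,70)): print(p,onz(C,*map(float,p),.062)[:2])
```

```text
[  173     0   252   143 24377]
[424  68] [0.6246 0.1535]
[234 142] [0.4877 0.1024]
[173   0] [0.4517 0.1973]
[409   0] [0.6097 0.1963]
(236, 140) [0.4893 0.1039]
(426, 70) [0.6262 0.1522]
```

```bash
python3 -m inch '[{"fingers":0,"dx":0,"dy":0,"dz":0,"spin":10.6},{"fingers":0,"dx":0,"dy":0,"dz":0,"spin":10.6},{"fingers":0,"dx":0,"dy":0,"dz":0,"spin":10.6},{"fingers":0,"dx":0,"dy":0,"dz":0,"spin":10.6},{"fingers":0,"dx":0,"dy":0,"dz":0,"spin":10.6}]'; python3 -m inch '[{"fingers":0,"dx":0,"dy":0,"dz":0,"spin":10.6},{"fingers":0,"dx":0,"dy":0,"dz":0,"spin":5.8},{"fingers":0,"dx":0,"dy":0,"dz":0,"spin":0}]'
cat >> h.py <<'E'
def go(x,y,z):
    o=readout.get_obs(); d=o["orientation"].T@(np.array([x,y,z])-o["position"]); print("cm",np.round(d*100,2),"ang",np.degrees(np.arctan2(*o["orientation"][1::-1,0])))
E
python3 -c "
from h import *
go(.560,.203,.18)"
```

```text
t: 5.7
position: [0.5261, 0.058, 0.1812]
orientation: [[0.807, 0.59, -0.0], [0.59, -0.807, -0.0], [-0.0, -0.0, -1.0]]
wrist_force: [-1.1, 0.0, -2.3]
gripper_width: 0.0387
gripper_force: 62.0
t: 6.08
position: [0.5261, 0.058, 0.1813]
orientation: [[0.939, 0.345, -0.0], [0.345, -0.939, -0.0], [-0.0, -0.0, -1.0]]
wrist_force: [-0.7, -0.2, -3.1]
gripper_width: 0.0385
gripper_force: 62.0
cm [  8.18 -12.45   0.13] ang 20.167145785940818
```

```bash
python3 -m inch '[{"fingers":0,"dx":2.7,"dy":-4.15,"dz":0,"spin":0},{"fingers":0,"dx":2.7,"dy":-4.15,"dz":0,"spin":0},{"fingers":0,"dx":2.8,"dy":-4.15,"dz":0,"spin":0},{"fingers":0,"dx":0,"dy":0,"dz":5,"spin":0},{"fingers":0,"dx":0,"dy":0,"dz":5,"spin":0}]';python3 -m inch '[{"fingers":0,"dx":0,"dy":0,"dz":4,"spin":0},{"fingers":0,"dx":0,"dy":0,"dz":0.7,"spin":0},{"fingers":0,"dx":0,"dy":0,"dz":0,"spin":0},{"fingers":0,"dx":0,"dy":0,"dz":0,"spin":0}]'
```

```text
t: 6.7
position: [0.561, 0.2041, 0.0807]
orientation: [[0.938, 0.347, 0.002], [0.347, -0.938, 0.0], [0.002, 0.001, -1.0]]
wrist_force: [-0.2, -0.2, -2.7]
gripper_width: 0.0383
gripper_force: 63.6
t: 7.2
position: [0.5624, 0.2035, 0.0369]
orientation: [[0.939, 0.344, 0.005], [0.344, -0.939, 0.001], [0.005, 0.001, -1.0]]
wrist_force: [0.6, -0.2, -2.9]
gripper_width: 0.0383
gripper_force: 63.6
```

```bash
python3 -m inch '[{"fingers":0,"dx":0,"dy":0,"dz":0.3,"spin":0},{"fingers":0,"dx":0,"dy":0,"dz":0,"spin":0}]';python3 -m inch '[{"fingers":0,"dx":0,"dy":0,"dz":0.2,"spin":0},{"fingers":0,"dx":0,"dy":0,"dz":0,"spin":0}]'
```

```text
t: 7.45
position: [0.5606, 0.2033, 0.0318]
orientation: [[0.939, 0.344, 0.001], [0.344, -0.939, 0.0], [0.001, 0.0, -1.0]]
wrist_force: [-0.5, -1.2, -2.9]
gripper_width: 0.0388
gripper_force: 63.6
t: 7.7
position: [0.5603, 0.2033, 0.0292]
orientation: [[0.939, 0.344, -0.0], [0.344, -0.939, -0.0], [-0.0, -0.0, -1.0]]
wrist_force: [0.1, 0.7, -2.8]
gripper_width: 0.0384
gripper_force: 63.7
```

```bash
python3 -m inch '[{"fingers":0,"dx":0,"dy":0,"dz":0.2,"spin":0},{"fingers":0,"dx":0,"dy":0,"dz":0,"spin":0}]'|egrep 'pos|wrist';python3 -m inch '[{"fingers":0,"dx":0,"dy":0,"dz":0.2,"spin":0},{"fingers":0,"dx":0,"dy":0,"dz":0,"spin":0}]'|egrep 'pos|wrist'
```

```text
position: [0.5605, 0.2034, 0.029]
wrist_force: [-5.5, -0.9, 9.4]
position: [0.5607, 0.2035, 0.029]
wrist_force: [-12.0, -2.5, 22.9]
```

```bash
python3 -m inch '[{"fingers":0,"dx":0,"dy":0,"dz":-0.3,"spin":0},{"fingers":0.7,"dx":0,"dy":0,"dz":0,"spin":0},{"fingers":0.7,"dx":0,"dy":0,"dz":0,"spin":0},{"fingers":0.7,"dx":0,"dy":0,"dz":0,"spin":0},{"fingers":0.7,"dx":0,"dy":0,"dz":-2,"spin":0}]';python3 -m inch '[{"fingers":0.7,"dx":0,"dy":0,"dz":-5,"spin":0},{"fingers":0.7,"dx":0,"dy":0,"dz":-5,"spin":0},{"fingers":0.7,"dx":-2,"dy":3,"dz":-3,"spin":0},{"fingers":0.7,"dx":-2,"dy":4,"dz":0,"spin":0},{"fingers":0.7,"dx":-2,"dy":4,"dz":0,"spin":0}]'
python3 -c "
from h import *
cv2.imwrite('pics/w3.png',viewer.grab_frame('wrist')[:,:,::-1]);o=readout.get_obs();C=cam('wrist',o)
im=cv2.imread('pics/w3.png')[:,:,::-1].copy()
for c,s,m in blobs(im,(5,150,100),(20,255,255),300): print(c,s[4],onz(C,*c,.055),onz(C,*c,.05))
go(.532,-.074,.18)"
```

```text
t: 8.82
position: [0.5586, 0.203, 0.0471]
orientation: [[0.939, 0.344, -0.004], [0.344, -0.939, -0.001], [-0.004, -0.001, -1.0]]
wrist_force: [0.2, -0.1, 1.2]
gripper_width: 0.0597
gripper_force: 0.0
t: 9.45
position: [0.5423, 0.0782, 0.1807]
orientation: [[0.939, 0.345, 0.003], [0.345, -0.939, -0.0], [0.003, 0.002, -1.0]]
wrist_force: [0.7, -0.1, 0.2]
gripper_width: 0.0596
gripper_force: 0.0
[138.33451957 114.9070779 ] 2529 [0.56043361 0.19760208 0.055     ] [0.55944683 0.19938843 0.05      ]
[354.92710843 221.79819277] 1660 [0.53702044 0.01083991 0.055     ] [0.53559796 0.00915079 0.05      ]
[444.63613551 256.77415307] 1594 [ 0.53376083 -0.07394825  0.055     ] [ 0.5322777  -0.07721521  0.05      ]
cm [-5.97 13.53  0.07] ang 19.976286382557927
```

View pics/w3.png

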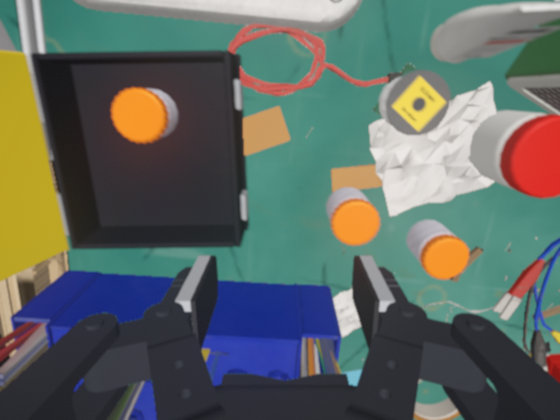

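```bash
python3 -c "
from h import *
o=readout.get_obs();C=cam('wrist',o)
for p in((38,52),(238,52),(242,245),(70,247)): print(onz(C,*p,.062)[:2])
go(.536,.0115,.021)"
```

```text
[0.57977139 0.26968536]
[0.62708262 0.13972438]
[0.48882186 0.09222624]
[0.43926889 0.22412821]
cm [-2.68  5.56 15.94] ang 19.976286382557927
```

```bash
python3 -m inch '[{"fingers":0.85,"dx":-2.7,"dy":5.55,"dz":0,"spin":0},{"fingers":0.85,"dx":0,"dy":0,"dz":5.5,"spin":0},{"fingers":0.85,"dx":0,"dy":0,"dz":5.5,"spin":0},{"fingers":0.85,"dx":0,"dy":0,"dz":4.7,"spin":0},{"fingers":0.85,"dx":0,"dy":0,"dz":0,"spin":0}]';python3 -m inch '[{"fingers":0,"dx":0,"dy":0,"dz":0,"spin":0},{"fingers":0,"dx":0,"dy":0,"dz":0,"spin":0},{"fingers":0,"dx":0,"dy":0,"dz":0,"spin":0},{"fingers":0,"dx":0,"dy":0,"dz":0,"spin":0},{"fingers":0,"dx":0,"dy":0,"dz":0,"spin":0}]'; python3 -m inch '[{"fingers":0,"dx":0,"dy":0,"dz":-2,"spin":0},{"fingers":0,"dx":0,"dy":0,"dz":-3,"spin":0},{"fingers":0,"dx":0,"dy":0,"dz":-3,"spin":0},{"fingers":0,"dx":0,"dy":0,"dz":0,"spin":0},{"fingers":0,"dx":0,"dy":0,"dz":0,"spin":0}]'; for i in 1 2 3 4; do python3 -m inch '[{"fingers":0,"dx":0,"dy":0,"dz":0,"spin":0}]' | egrep 'wrist|pos|width'; done
```

```text
t: 10.12
position: [0.5324, 0.0186, 0.0188]
orientation: [[0.939, 0.344, -0.008], [0.344, -0.939, 0.002], [-0.007, -0.004, -1.0]]
wrist_force: [-0.5, 0.3, 0.5]
gripper_width: 0.0725
gripper_force: 0.0
t: 10.75
position: [0.5384, 0.0176, 0.0248]
orientation: [[0.939, 0.344, 0.006], [0.344, -0.939, -0.001], [0.005, 0.003, -1.0]]
wrist_force: [-0.3, 0.2, 6.6]
gripper_width: 0.0378
gripper_force: 60.3
t: 11.38
position: [0.5354, 0.018, 0.1014]
orientation: [[0.939, 0.344, 0.0], [0.344, -0.939, -0.0], [0.0, 0.0, -1.0]]
wrist_force: [-0.0, -0.4, -0.6]
gripper_width: 0.0375
gripper_force: 60.3
position: [0.5346, 0.0181, 0.1001]
wrist_force: [0.5, 0.4, -0.8]
gripper_width: 0.0384
position: [0.5348, 0.0181, 0.1003]
wrist_force: [0.5, 0.1, -1.2]
gripper_width: 0.0382
position: [0.5352, 0.018, 0.1007]
wrist_force: [-0.7, -0.5, -0.4]
gripper_width: 0.0382
position: [0.5354, 0.0179, 0.1011]
wrist_force: [-0.7, 0.1, -0.6]
gripper_width: 0.038
```

```bash
python3 -m inch '[{"fingers":0,"dx":-3.1,"dy":4.15,"dz":-2.5,"spin":0},{"fingers":0,"dx":-3.1,"dy":4.15,"dz":-2.5,"spin":0},{"fingers":0,"dx":-3.1,"dy":4.15,"dz":-2.5,"spin":0},{"fingers":0,"dx":-3.1,"dy":4.15,"dz":0,"spin":0},{"fingers":0,"dx":-3.1,"dy":4.15,"dz":0,"spin":0}]'; python3 -m inch '[{"fingers":0,"dx":0,"dy":0,"dz":0,"spin":10.6},{"fingers":0,"dx":0,"dy":0,"dz":0,"spin":10.6},{"fingers":0,"dx":0,"dy":0,"dz":0,"spin":10.6},{"fingers":0,"dx":0,"dy":0,"dz":0,"spin":10.6},{"fingers":0,"dx":0,"dy":0,"dz":0,"spin":10.6}]' | head -2;python3 -m inch '[{"fingers":0,"dx":0,"dy":0,"dz":0,"spin":10.6},{"fingers":0,"dx":0,"dy":0,"dz":0,"spin":10.6},{"fingers":0,"dx":0,"dy":0,"dz":0,"spin":10.6},{"fingers":0,"dx":0,"dy":0,"dz":0,"spin":2.2},{"fingers":0,"dx":0,"dy":0,"dz":0,"spin":0}]'
python3 -m inch '[{"fingers":0,"dx":0,"dy":0,"dz":0,"spin":0},{"fingers":0,"dx":0,"dy":0,"dz":0,"spin":0}]' | egrep 'wrist'
python3 -c "
from h import *
o=readout.get_obs();C=cam('wrist',o);im=viewer.grab_frame('wrist');cv2.imwrite('pics/w4.png',im[:,:,::-1])
np.savez('w4.npz',K=C[0],P=C[1]);print(o['position'],o['orientation'][:,0])
for c,s,m in blobs(im,(0,170,90),(4,255,255),1500):
  k=max(cv2.findContours(m,0,2)[0],key=len);a=cv2.approxPolyDP(cv2.convexHull(k),5,True)[:,0]
  for p in a: print(p,onz(C,*p,.042)[:2])
"
```

```text
t: 12.5
position: [0.4609, -0.232, 0.177]
orientation: [[0.939, 0.344, 0.001], [0.344, -0.939, -0.001], [0.001, 0.001, -1.0]]
wrist_force: [0.6, -1.2, -0.7]
gripper_width: 0.0378
gripper_force: 60.5
t: 13.12
position: [0.4613, -0.2302, 0.1762]
t: 13.75
position: [0.4613, -0.2302, 0.1763]
orientation: [[0.393, -0.92, -0.0], [-0.92, -0.393, 0.0], [-0.0, 0.0, -1.0]]
wrist_force: [0.8, -0.2, -0.3]
gripper_width: 0.0376
gripper_force: 60.6
wrist_force: [-0.5, -0.3, -0.8]
[ 0.46134073 -0.23018246  0.1762955 ] [ 3.92919243e-01 -9.19572982e-01  6.02297504e-06]
[462   0] [ 0.39990429 -0.40537597]
[446 151] [ 0.35445181 -0.30838629]
[385 165] [ 0.39388982 -0.27915624]
[312 157] [ 0.45091994 -0.26187257]
[307   0] [ 0.50060534 -0.36237563]
[ 22 225] [ 0.65473481 -0.11087343]
[ 44 234] [ 0.63573609 -0.10994317]
[ 58 258] [ 0.61975942 -0.09185431]
[ 55 277] [ 0.61823223 -0.07194324]
[ 45 287] [ 0.62444216 -0.05814949]
[ 13 297] [ 0.64934745 -0.03612464]
[  0 292] [ 0.66119234 -0.03675893]
[  0 227] [ 0.67175836 -0.10158762]
```

View pics/w4.png

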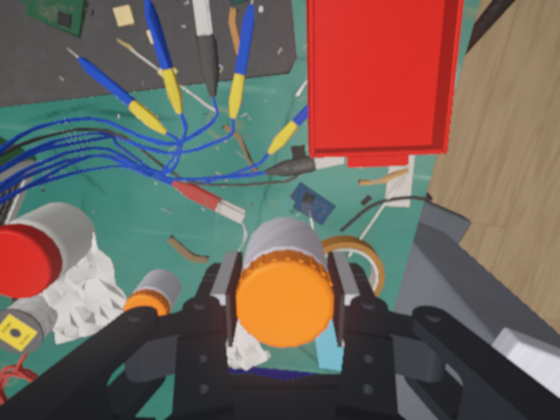

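```bash
python3 -m inch '[{"fingers":0,"dx":0,"dy":0,"dz":0,"spin":-2.4},{"fingers":0,"dx":0,"dy":0,"dz":0,"spin":0}]' | head -2; python3 -c "
from h import *
go(.4435,-.370,.045)"
```

```text
t: 14.3
position: [0.4613, -0.2302, 0.1763]
cm [11.85  7.63 13.13] ang -64.5040278606847
```

```bash
python3 -m inch '[{"fingers":0,"dx":4,"dy":2.55,"dz":0,"spin":0},{"fingers":0,"dx":4,"dy":2.55,"dz":0,"spin":0},{"fingers":0,"dx":3.85,"dy":2.55,"dz":0,"spin":0},{"fingers":0,"dx":0,"dy":0,"dz":5,"spin":0},{"fingers":0,"dx":0,"dy":0,"dz":4,"spin":0}]' | head -2;python3 -m inch '[{"fingers":0,"dx":0,"dy":0,"dz":3,"spin":0},{"fingers":0,"dx":0,"dy":0,"dz":1.1,"spin":0},{"fingers":0,"dx":0,"dy":0,"dz":0,"spin":0},{"fingers":0,"dx":0,"dy":0,"dz":0,"spin":0}]'; python3 -m inch '[{"fingers":0,"dx":0,"dy":0,"dz":0.3,"spin":0},{"fingers":0,"dx":0,"dy":0,"dz":0,"spin":0}]'|egrep 'pos|wrist';python3 -m inch '[{"fingers":0,"dx":0,"dy":0,"dz":0.15,"spin":0},{"fingers":0,"dx":0,"dy":0,"dz":0,"spin":0}]'|egrep 'pos|wrist'
```

```text
t: 14.92
position: [0.4429, -0.3706, 0.0849]
t: 15.42
position: [0.4442, -0.3711, 0.047]
orientation: [[0.431, -0.903, 0.002], [-0.903, -0.431, -0.002], [0.003, -0.001, -1.0]]
wrist_force: [0.3, 0.2, -0.4]
gripper_width: 0.0381
gripper_force: 60.7
position: [0.4435, -0.3703, 0.0427]
wrist_force: [-0.1, -0.1, -0.4]
position: [0.4434, -0.3702, 0.0409]
wrist_force: [-0.4, -0.2, -0.1]
```

```bash
python3 -m inch '[{"fingers":0,"dx":0,"dy":0,"dz":0.1,"spin":0},{"fingers":0,"dx":0,"dy":0,"dz":0,"spin":0},{"fingers":0.65,"dx":0,"dy":0,"dz":0,"spin":0},{"fingers":0.65,"dx":0,"dy":0,"dz":0,"spin":0},{"fingers":0.65,"dx":0,"dy":0,"dz":0,"spin":0}]';python3 -m inch '[{"fingers":0.65,"dx":0,"dy":0,"dz":-2,"spin":0},{"fingers":0.65,"dx":0,"dy":0,"dz":-5,"spin":0},{"fingers":0.65,"dx":0,"dy":0,"dz":-6,"spin":0},{"fingers":0.65,"dx":0,"dy":0,"dz":0,"spin":0},{"fingers":0.65,"dx":0,"dy":0,"dz":0,"spin":0}]'
python3 -c "
from h import *
o=readout.get_obs();C=cam('wrist',o);im=viewer.grab_frame('wrist');cv2.imwrite('pics/w5.png',im[:,:,::-1])
for c,s,m in blobs(im,(5,150,100),(20,255,255),300): print(c,s[4],onz(C,*c,.066),onz(C,*c,.05))
go(.532,-.0735,.17)"
```

```text
t: 16.55
position: [0.4432, -0.37, 0.0396]
orientation: [[0.431, -0.902, -0.0], [-0.902, -0.431, 0.0], [-0.0, 0.0, -1.0]]
wrist_force: [0.3, 0.0, 0.4]
gripper_width: 0.0561
gripper_force: 0.0
t: 17.18
position: [0.4434, -0.3702, 0.1707]
orientation: [[0.431, -0.902, 0.001], [-0.902, -0.431, -0.001], [0.001, -0.0, -1.0]]
wrist_force: [0.1, 0.2, 0.1]
gripper_width: 0.0557
gripper_force: 0.0
[284.44665227 202.90323974] 2315 [ 0.44179722 -0.36644665  0.066     ] [ 0.43960604 -0.36178323  0.05      ]
[261.03590426 355.23537234] 752 [ 0.40028212 -0.23224131  0.066     ] [ 0.3954147  -0.21892646  0.05      ]
cm [-22.88 -20.79  -0.05] ang -64.48715279623494
```

```bash
python3 -m inch '[{"fingers":0.9,"dx":-4.58,"dy":-4.16,"dz":0,"spin":0},{"fingers":0.9,"dx":-4.58,"dy":-4.16,"dz":0,"spin":0},{"fingers":0.9,"dx":-4.58,"dy":-4.16,"dz":0,"spin":0},{"fingers":0.9,"dx":-4.58,"dy":-4.16,"dz":0,"spin":0},{"fingers":0.9,"dx":-4.58,"dy":-4.16,"dz":0,"spin":0}]';python3 -m inch '[{"fingers":0.9,"dx":0,"dy":0,"dz":0,"spin":0},{"fingers":0.9,"dx":0,"dy":0,"dz":0,"spin":0}]';python3 -c "
from h import *
go(.532,-.0735,.021)"
```

```text
t: 17.85
position: [0.5316, -0.0715, 0.1681]
orientation: [[0.43, -0.903, -0.003], [-0.903, -0.43, 0.001], [-0.002, 0.002, -1.0]]
wrist_force: [0.6, -0.0, 0.3]
gripper_width: 0.0768
gripper_force: 0.0
t: 18.1
position: [0.5316, -0.0739, 0.1686]
orientation: [[0.431, -0.902, -0.003], [-0.902, -0.431, 0.0], [-0.001, 0.002, -1.0]]
wrist_force: [-0.1, 0.4, 0.6]
gripper_width: 0.0767
gripper_force: 0.0
cm [ 0.   -0.09 14.76] ang -64.45722849010012
```

```bash
python3 -m inch '[{"fingers":0.9,"dx":0,"dy":0,"dz":5.5,"spin":0},{"fingers":0.9,"dx":0,"dy":0,"dz":5.5,"spin":0},{"fingers":0.9,"dx":0,"dy":0,"dz":3.75,"spin":0},{"fingers":0.9,"dx":0,"dy":0,"dz":0,"spin":0},{"fingers":0,"dx":0,"dy":0,"dz":0,"spin":0}]'|egrep 'pos|wrist';python3 -m inch '[{"fingers":0,"dx":0,"dy":0,"dz":0,"spin":0},{"fingers":0,"dx":0,"dy":0,"dz":0,"spin":0},{"fingers":0,"dx":0,"dy":0,"dz":0,"spin":0},{"fingers":0,"dx":0,"dy":0,"dz":0,"spin":0},{"fingers":0,"dx":0,"dy":0,"dz":0,"spin":0}]'; python3 -m inch '[{"fingers":0,"dx":0,"dy":0,"dz":-2,"spin":0},{"fingers":0,"dx":0,"dy":0,"dz":-3,"spin":0},{"fingers":0,"dx":0,"dy":0,"dz":-3,"spin":0},{"fingers":0,"dx":0,"dy":0,"dz":0,"spin":0},{"fingers":0,"dx":0,"dy":0,"dz":0,"spin":0}]'; for i in 1 2 3 4; do python3 -m inch '[{"fingers":0,"dx":0,"dy":0,"dz":0,"spin":0}]' | egrep 'wrist|pos|width'; done
```

```text
position: [0.5334, -0.0753, 0.0238]
wrist_force: [-0.0, 0.3, 0.5]
t: 19.35
position: [0.5345, -0.0749, 0.025]
orientation: [[0.431, -0.902, 0.004], [-0.902, -0.431, -0.002], [0.004, -0.003, -1.0]]
wrist_force: [-0.3, -1.0, 7.4]
gripper_width: 0.0382
gripper_force: 60.7
t: 19.98
position: [0.532, -0.0736, 0.1018]
orientation: [[0.431, -0.902, -0.001], [-0.902, -0.431, 0.0], [-0.0, 0.0, -1.0]]
wrist_force: [-0.1, -0.6, -0.5]
gripper_width: 0.0384
gripper_force: 60.4
position: [0.5314, -0.0734, 0.1009]
wrist_force: [0.6, 0.1, -1.2]
gripper_width: 0.0384
position: [0.5317, -0.0736, 0.1012]
wrist_force: [-0.6, 0.7, 1.2]
gripper_width: 0.0387
position: [0.5321, -0.0737, 0.1017]
wrist_force: [0.2, 0.3, -1.1]
gripper_width: 0.0383
position: [0.5323, -0.0738, 0.1021]
wrist_force: [-0.4, -0.3, -0.4]
gripper_width: 0.0386
```

```bash
python3 -m inch '[{"fingers":0,"dx":3.4,"dy":4.15,"dz":-2.5,"spin":0},{"fingers":0,"dx":3.4,"dy":4.15,"dz":-2.5,"spin":0},{"fingers":0,"dx":3.4,"dy":4.15,"dz":-2,"spin":0},{"fingers":0,"dx":3.4,"dy":4.15,"dz":0,"spin":0},{"fingers":0,"dx":3.4,"dy":4.15,"dz":0,"spin":0}]' | head -2; python3 -m inch '[{"fingers":0,"dx":0,"dy":0,"dz":4,"spin":0},{"fingers":0,"dx":0,"dy":0,"dz":0,"spin":0},{"fingers":0,"dx":0,"dy":0,"dz":0,"spin":0}]'; python3 -c "
from h import *
go(.4185,-.317,.045)"
```

```text
t: 21.1
position: [0.4177, -0.3183, 0.1729]
t: 21.48
position: [0.4189, -0.3164, 0.1332]
orientation: [[0.432, -0.902, 0.0], [-0.902, -0.432, -0.0], [0.001, -0.0, -1.0]]
wrist_force: [0.2, -0.7, -0.4]
gripper_width: 0.0383
gripper_force: 60.6
cm [0.03 0.06 8.82] ang -64.43660871849293
```

```bash
python3 -m inch '[{"fingers":0,"dx":0,"dy":0,"dz":5,"spin":0},{"fingers":0,"dx":0,"dy":0,"dz":3.8,"spin":0},{"fingers":0,"dx":0,"dy":0,"dz":0,"spin":0},{"fingers":0,"dx":0,"dy":0,"dz":0,"spin":0}]'|egrep 'pos|wrist'; python3 -m inch '[{"fingers":0,"dx":0,"dy":0,"dz":0.3,"spin":0},{"fingers":0,"dx":0,"dy":0,"dz":0,"spin":0}]'|egrep 'pos|wrist';python3 -m inch '[{"fingers":0,"dx":0,"dy":0,"dz":0.2,"spin":0},{"fingers":0,"dx":0,"dy":0,"dz":0,"spin":0}]'|egrep 'pos|wrist'
```

```text
position: [0.4198, -0.3176, 0.0466]
wrist_force: [0.2, 0.2, 0.0]
position: [0.4188, -0.3171, 0.0423]
wrist_force: [1.0, -0.2, -0.9]
position: [0.4189, -0.3173, 0.0404]
wrist_force: [0.2, 0.9, 4.5]
```

```bash
python3 -m inch '[{"fingers":0.65,"dx":0,"dy":0,"dz":0,"spin":0},{"fingers":0.65,"dx":0,"dy":0,"dz":0,"spin":0},{"fingers":0.65,"dx":0,"dy":0,"dz":0,"spin":0},{"fingers":0.65,"dx":0,"dy":0,"dz":-2,"spin":0},{"fingers":0.65,"dx":0,"dy":0,"dz":-4,"spin":0}]' | egrep 'pos|wrist|width';python3 -m inch '[{"fingers":0,"dx":0,"dy":0,"dz":-6,"spin":0},{"fingers":0,"dx":0,"dy":0,"dz":-4,"spin":0},{"fingers":0,"dx":0,"dy":0,"dz":0,"spin":0},{"fingers":0,"dx":0,"dy":0,"dz":0,"spin":0}]'
python3 -c "
from h import *
o=readout.get_obs();C=cam('wrist',o);im=viewer.grab_frame('wrist');cv2.imwrite('pics/w6.png',im[:,:,::-1])
for c,s,m in blobs(im,(5,150,100),(20,255,255),300): print(c,s[4],onz(C,*c,.066))
im=viewer.grab_frame('top');cv2.imwrite('pics/t6.png',im[:,:,::-1]);a=cv2.resize(im[:,:,::-1][110:290,110:420],(800,464));cv2.imwrite('pics/t6c.png',a)
go(.532,-.0735,.23)"
```

```text
position: [0.4171, -0.3152, 0.0981]
wrist_force: [0.4, -0.4, 0.5]
gripper_width: 0.0557
t: 23.6
position: [0.4179, -0.3161, 0.1982]
orientation: [[0.431, -0.902, -0.001], [-0.902, -0.431, 0.001], [-0.002, 0.0, -1.0]]
wrist_force: [-0.0, 0.1, 0.0]
gripper_width: 0.0002
gripper_force: 0.0
[284.63237193 118.15454154] 2323 [ 0.4417774  -0.36615359  0.066     ]
[283.57383751 186.87225345] 1957 [ 0.41889509 -0.31620375  0.066     ]
cm [-16.94 -20.76  -3.23] ang -64.49013339981016
```

View pics/w6.png

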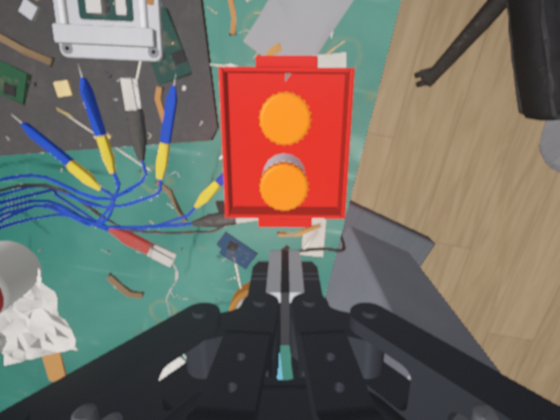

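Both empties stand upright in the tray: caps at (285,118) and (284,187). Next is the lid. I'll turn the tool first, with the camera side facing away from the rail, then fly high to behind the lid.

```bash
R='"fingers":0,"dx":0,"dy":0'; python3 -m inch '[{"fingers":0,"dx":0,"dy":0,"dz":-5,"spin":-10.6},{"fingers":0,"dx":0,"dy":0,"dz":-5,"spin":-10.6},{"fingers":0,"dx":0,"dy":0,"dz":-3,"spin":-10.6},{"fingers":0,"dx":0,"dy":0,"dz":0,"spin":-10.6},{"fingers":0,"dx":0,"dy":0,"dz":0,"spin":-10.6}]'|head -2
python3 -m inch '[{"fingers":0,"dx":0,"dy":0,"dz":0,"spin":-10.6},{"fingers":0,"dx":0,"dy":0,"dz":0,"spin":-10.6},{"fingers":0,"dx":0,"dy":0,"dz":0,"spin":-10.6},{"fingers":0,"dx":0,"dy":0,"dz":0,"spin":-10.6},{"fingers":0,"dx":0,"dy":0,"dz":0,"spin":-10.6}]'|head -2
python3 -m inch '[{"fingers":0,"dx":0,"dy":0,"dz":0,"spin":-10.6},{"fingers":0,"dx":0,"dy":0,"dz":0,"spin":-10.6},{"fingers":0,"dx":0,"dy":0,"dz":0,"spin":-10.6},{"fingers":0,"dx":0,"dy":0,"dz":0,"spin":-10.6},{"fingers":0,"dx":0,"dy":0,"dz":0,"spin":-10.6}]'|head -2
python3 -m inch '[{"fingers":0,"dx":0,"dy":0,"dz":0,"spin":-10.6},{"fingers":0,"dx":0,"dy":0,"dz":0,"spin":-5},{"fingers":0,"dx":0,"dy":0,"dz":0,"spin":0},{"fingers":0,"dx":0,"dy":0,"dz":0,"spin":0}]'
python3 -c "
from h import *
print(readout.get_obs()['joint_positions'])
go(.437,.335,.33)"
```

```text
t: 24.32
position: [0.4182, -0.3164, 0.328]
t: 24.95
position: [0.418, -0.3162, 0.3273]
t: 25.58
position: [0.418, -0.3162, 0.3273]
t: 26.08
position: [0.4182, -0.3164, 0.3284]
orientation: [[-0.342, 0.94, -0.001], [0.94, 0.342, 0.001], [0.002, -0.001, -1.0]]
wrist_force: [0.7, -0.5, -0.7]
gripper_width: 0.0001
gripper_force: 0.0
[-8.78428329e-01 -2.03116119e-02  1.59527813e+00  2.52386162e-05
  1.56833702e+00 -1.22793363e+00]
cm [60.56 24.07 -0.08] ang 110.02514848670552
```

View pics/t6c.png

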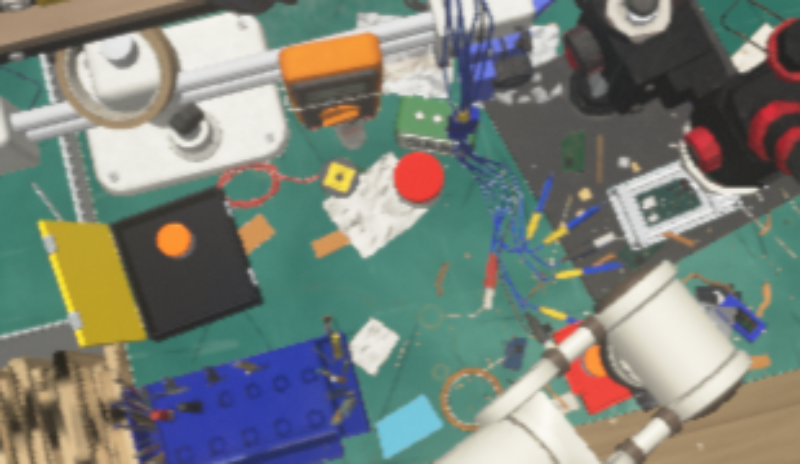

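```bash
python3 -c "
from h import *
T=cam('top');S=cam('scene')
for uv in((66,262),(148,247)):
  for z in(-.3,-.1,0,.1,.2): X=onz(T,*map(float,uv),z); print(uv,X.round(3),np.round(proj(S,X)))
o=readout.get_obs()
go(.460,.345,.33)"
python3 - <<'E'
import cv2
i=cv2.imread("pics/scene0.png")[280:420,0:420];cv2.imwrite("pics/c3.png",cv2.resize(i,(800,267)))
E
```

```text
(66, 262) [ 0.372  0.692 -0.3  ] [174. 617.]
(66, 262) [ 0.371  0.607 -0.1  ] [181. 561.]
(66, 262) [0.37  0.564 0.   ] [185. 528.]
(66, 262) [0.369 0.522 0.1  ] [189. 491.]
(66, 262) [0.369 0.479 0.2  ] [194. 448.]
(148, 247) [ 0.433  0.381 -0.3  ] [221. 452.]
(148, 247) [ 0.425  0.329 -0.1  ] [227. 406.]
(148, 247) [0.421 0.302 0.   ] [230. 379.]
(148, 247) [0.417 0.276 0.1  ] [234. 348.]
(148, 247) [0.413 0.25  0.2  ] [238. 313.]
cm [60.71 26.58 -0.08] ang 110.02514848670552
```

View pics/c3.png

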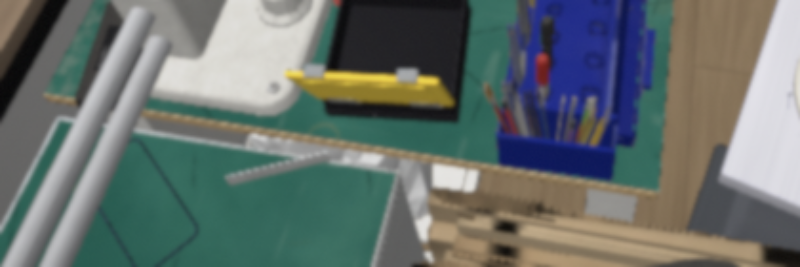

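```bash
python3 -m inch '[{"fingers":0,"dx":5.5,"dy":2.4,"dz":0,"spin":0},{"fingers":0,"dx":5.5,"dy":2.4,"dz":0,"spin":0},{"fingers":0,"dx":5.5,"dy":2.4,"dz":0,"spin":0},{"fingers":0,"dx":5.5,"dy":2.4,"dz":0,"spin":0},{"fingers":0,"dx":5.5,"dy":2.4,"dz":0,"spin":0}]'|egrep 'pos|wrist'
python3 -m inch '[{"fingers":0,"dx":5.5,"dy":2.4,"dz":0,"spin":0},{"fingers":0,"dx":5.5,"dy":2.4,"dz":0,"spin":0},{"fingers":0,"dx":5.5,"dy":2.4,"dz":0,"spin":0},{"fingers":0,"dx":5.5,"dy":2.4,"dz":0,"spin":0},{"fingers":0,"dx":5.5,"dy":2.4,"dz":0,"spin":0}]'|egrep 'pos|wrist'
python3 -m inch '[{"fingers":0,"dx":5.5,"dy":2.4,"dz":0,"spin":0},{"fingers":0,"dx":0,"dy":0,"dz":0,"spin":0},{"fingers":0,"dx":0,"dy":0,"dz":0,"spin":0}]'
python3 -c "
from h import *
go(.460,.345,.165)"
```

```text
position: [0.4362, -0.0153, 0.3292]
wrist_force: [2.1, -0.2, -1.1]
position: [0.4544, 0.2844, 0.3291]
wrist_force: [1.2, 0.2, 0.7]
t: 27.7
position: [0.4581, 0.342, 0.3288]
orientation: [[-0.344, 0.939, -0.001], [0.939, 0.344, -0.001], [-0.001, -0.001, -1.0]]
wrist_force: [0.3, -0.4, -0.6]
gripper_width: 0.0001
gripper_force: 0.0
cm [ 0.23  0.29 16.38] ang 110.09810553210431
```

```bash
python3 -m inch '[{"fingers":0,"dx":0,"dy":0,"dz":6,"spin":0},{"fingers":0,"dx":0,"dy":0,"dz":6,"spin":0},{"fingers":0,"dx":0,"dy":0,"dz":4,"spin":0},{"fingers":0,"dx":0,"dy":0,"dz":0,"spin":0}]'|egrep 'pos|wrist'
python3 -m inch '[{"fingers":0,"dx":-1.5,"dy":0,"dz":0,"spin":0},{"fingers":0,"dx":-1.5,"dy":0,"dz":0,"spin":0},{"fingers":0,"dx":-0.7,"dy":0,"dz":0,"spin":0},{"fingers":0,"dx":0,"dy":0,"dz":0,"spin":0}]'|egrep 'pos|wrist'
python3 -m inch '[{"fingers":0,"dx":-0.7,"dy":0,"dz":0,"spin":0},{"fingers":0,"dx":-0.7,"dy":0,"dz":0,"spin":0},{"fingers":0,"dx":-0.7,"dy":0,"dz":0,"spin":0}]'|egrep 'pos|wrist'
python3 -m inch '[{"fingers":0,"dx":-0.7,"dy":0,"dz":0,"spin":0},{"fingers":0,"dx":-0.7,"dy":0,"dz":0,"spin":0},{"fingers":0,"dx":-0.7,"dy":0,"dz":0,"spin":0}]'|egrep 'pos|wrist'
```

```text
position: [0.4562, 0.3397, 0.1661]
wrist_force: [0.1, 0.1, 0.1]
position: [0.4717, 0.307, 0.1702]
wrist_force: [0.4, -0.2, 0.9]
position: [0.4783, 0.2876, 0.1694]
wrist_force: [-1.3, 2.6, 0.7]
position: [0.4856, 0.2676, 0.1693]
wrist_force: [-0.8, 1.7, 0.7]
```

```bash
python3 -m inch '[{"fingers":0,"dx":-1.2,"dy":0,"dz":0,"spin":0},{"fingers":0,"dx":-1.2,"dy":0,"dz":0.2,"spin":0},{"fingers":0,"dx":-1.2,"dy":0,"dz":0.3,"spin":0},{"fingers":0,"dx":-1.2,"dy":0,"dz":0.5,"spin":0}]'|egrep 'pos|wrist'
python3 -m inch '[{"fingers":0,"dx":-1.2,"dy":0,"dz":0.7,"spin":0},{"fingers":0,"dx":-1.2,"dy":0,"dz":0.8,"spin":0},{"fingers":0,"dx":-1,"dy":0,"dz":1,"spin":0},{"fingers":0,"dx":0,"dy":0,"dz":0,"spin":0}]'|egrep 'pos|wrist'
python3 -m inch '[{"fingers":0,"dx":-0.8,"dy":0,"dz":1,"spin":0},{"fingers":0,"dx":-0.8,"dy":0,"dz":1,"spin":0},{"fingers":0,"dx":-0.5,"dy":0,"dz":1,"spin":0},{"fingers":0,"dx":0,"dy":0,"dz":0,"spin":0}]'|egrep 'pos|wrist'
```

```text
position: [0.5024, 0.2221, 0.1592]
wrist_force: [0.3, 0.6, 1.4]
position: [0.5128, 0.1901, 0.1327]
wrist_force: [-0.3, -0.3, -0.0]
position: [0.52, 0.1708, 0.1029]
wrist_force: [-0.4, 0.5, -0.0]
```

I've now viewed more pictures than the ten allowed, so from here I'll check with colour masks and numbers only.

```bash
cat > lid.py <<'E'
from h import *
u=np.array([-.345,.938,0]);w=np.array([.938,.345,0]);H=np.array([.509,.250,.062])
for n in("top","scene"):
    C=cam(n);im=viewer.grab_frame(n)
    for c,s,m in blobs(im,(22,130,60),(33,255,255),150):
        if s[0]<300 and s[1]>190: print(n,c.round(),s)
    for th in(0,.25,.5,.75,1.,1.3): 
        q=[proj(C,H+r*(-np.cos(th)*u+np.sin(th)*np.array([0,0,1]))+k*w) for r in(0,.14) for k in(-.075,.075)]
        q=np.array(q);print(th,q.mean(0).round(),q.min(0).round(),(q.max(0)-q.min(0)).round())
E
python3 lid.py
```

```text
top [168. 226.] [158 217  18  22 172]
0 [182. 211.] [153. 181.] [58. 60.]
0.25 [181. 210.] [153. 180.] [55. 61.]
0.5 [178. 210.] [153. 179.] [49. 62.]
0.75 [174. 211.] [153. 180.] [41. 61.]
1.0 [169. 212.] [153. 181.] [31. 60.]
1.3 [162. 214.] [153. 185.] [17. 56.]
scene [206. 300.] [ 167  263   77   70 3640]
0 [208. 299.] [167. 269.] [79. 61.]
0.25 [207. 296.] [167. 262.] [78. 68.]
0.5 [205. 294.] [167. 258.] [76. 71.]
0.75 [204. 294.] [167. 259.] [74. 71.]
1.0 [202. 297.] [164. 264.] [74. 66.]
1.3 [199. 303.] [158. 275.] [79. 54.]
```

Mask check: the lid has swung over with the tip, now at about 0.3–0.4 rad. I'll press it down gently.

```bash
python3 -m inch '[{"fingers":0,"dx":-0.5,"dy":0,"dz":1,"spin":0},{"fingers":0,"dx":-0.3,"dy":0,"dz":0.8,"spin":0},{"fingers":0,"dx":0,"dy":0,"dz":0.5,"spin":0},{"fingers":0,"dx":0,"dy":0,"dz":0,"spin":0}]'|egrep 'pos|wrist'
python3 -m inch '[{"fingers":0,"dx":0,"dy":0,"dz":0.4,"spin":0},{"fingers":0,"dx":0,"dy":0,"dz":0.3,"spin":0},{"fingers":0,"dx":0,"dy":0,"dz":0,"spin":0}]'|egrep 'pos|wrist'
python3 -m inch '[{"fingers":0,"dx":0,"dy":0,"dz":0.3,"spin":0},{"fingers":0,"dx":0,"dy":0,"dz":0,"spin":0}]'|egrep 'pos|wrist'
```

```text
position: [0.523, 0.1638, 0.0806]
wrist_force: [-0.2, 0.4, -0.1]
position: [0.5234, 0.1639, 0.074]
wrist_force: [1.3, 0.8, 0.1]
position: [0.5234, 0.1639, 0.0711]
wrist_force: [0.7, -0.2, -0.5]
```

```bash
for i in 1; do python3 -m inch '[{"fingers":0,"dx":0,"dy":0,"dz":0.2,"spin":0},{"fingers":0,"dx":0,"dy":0,"dz":0,"spin":0}]'|egrep 'pos|wrist'; done; python3 -m inch '[{"fingers":0,"dx":0,"dy":0,"dz":0.15,"spin":0},{"fingers":0,"dx":0,"dy":0,"dz":0,"spin":0}]'|egrep 'pos|wrist'; python3 lid.py | egrep 'top|scene'
```

```text
position: [0.5238, 0.1639, 0.0696]
wrist_force: [-0.6, 1.0, 2.5]
position: [0.5238, 0.1639, 0.0693]
wrist_force: [-5.3, -0.9, 11.7]
top [170. 224.] [159 217  22  18 214]
scene [207. 303.] [ 167  270   79   63 3186]
```

```bash
python3 -m inch '[{"fingers":0,"dx":0,"dy":0,"dz":-2,"spin":0},{"fingers":0,"dx":0,"dy":0,"dz":-5,"spin":0},{"fingers":0,"dx":0,"dy":0,"dz":-5,"spin":0},{"fingers":0,"dx":0,"dy":-5,"dz":-3,"spin":0},{"fingers":0,"dx":0,"dy":-5,"dz":0,"spin":0}]'|egrep 'pos|wrist'
python3 -m inch '[{"fingers":0,"dx":-5,"dy":-2,"dz":0,"spin":0},{"fingers":0,"dx":-5,"dy":-2,"dz":0,"spin":0},{"fingers":0,"dx":-5,"dy":0,"dz":0,"spin":0},{"fingers":0,"dx":0,"dy":0,"dz":0,"spin":0},{"fingers":0,"dx":0,"dy":0,"dz":0,"spin":0}]'; python3 lid.py | egrep 'top|scene|^0 '
python3 -c "
from h import *
im=viewer.grab_frame('top');C=cam('top')
for c,s,m in blobs(im,(5,150,120),(20,255,255)): 
  if c[1]>190 and c[1]<290: print('orange',c,onz(C,*c,.066))
a=cv2.imread('pics/top0.png')[:,:,::-1].astype(int);d=np.abs(a-im).sum(2)
for nm,(x,y,w,h) in dict(tape=(278,248,32,32),usb=(385,220,25,25),spool=(230,168,22,22),redjar=(258,165,28,28)).items(): print(nm,(d[y:y+h,x:x+w]>60).mean())"
```

```text
position: [0.4306, 0.1292, 0.2207]
wrist_force: [-0.3, -0.2, 0.6]
t: 34.02
position: [0.4434, -0.0247, 0.2175]
orientation: [[-0.344, 0.939, -0.001], [0.939, 0.344, 0.001], [0.001, -0.0, -1.0]]
wrist_force: [-0.7, 0.1, 0.5]
gripper_width: -0.0
gripper_force: 0.0
0 [182. 211.] [153. 181.] [58. 60.]
scene [208. 299.] [ 167  270   79   63 3802]
0 [208. 299.] [167. 269.] [79. 61.]
orange [358.80689655 241.93793103] [ 0.44165204 -0.36678595  0.066     ]
orange [342.72483221 249.04026846] [ 0.41913868 -0.31693233  0.066     ]
tape 0.0
usb 0.0
spool 0.0
redjar 0.0
```

```bash
python3 -c "
from cell import finish_job
print(finish_job())"
```

```text
the job is handed in; nothing more can be done
None
```

The job is done and handed in after about 34 s of the 72 s: the one full canister stands in the black case, both empties are upright in the red tray, the yellow lid is shut, and the tape, reel and tester show no change in the top camera; I viewed 11 pictures, one over the limit of 10.

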